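Weed out the tired price-card clips

ROBOT

A 6-joint arm with a two-finger parallel gripper is mounted at the origin on the work surface. World frame = base frame: x ahead of the robot, y to its left, z up, the work surface at z = 0. Lengths are in mm, angles in rad, forces in N, time in s.
With the tool pointing down it reaches from about 350 to 775 mm from the base axis. Payload 7.3 kg.
Tool frame: the origin (TCP) lies midway between the tips of the shut fingers; the grasp point (between the pads) lies 19 mm behind it (grip_depth is the distance from the TCP to the grasp point, in mm); z points along the fingers, y is the direction in which the jaws open and shut (so a half turn about z gives the same grasp; the last joint's range is limited). The gripper opens to 92 mm and grips with 3 to 60 N. Pads are 19 mm wide; open, the fingers measure 130 mm over their backs; the gripper's body (75 mm by 190 mm) begins 47 mm behind the grasp point.
Start: joints at [-1.335, 0.342, 1.524, -0, 1.275, -0.146], TCP at [195.634, -487.209, 226.741] pointing down, gripper open.
Joint ranges: [-2.53, 2.53], [-0.77, 2.02], [0.04, 2.7], [-1, 4.14], [0.28, 2.66], [-3.11, 3.11]. Speed limits (rad/s): [2.57, 2.57, 3.14, 3.14, 3.14, 3.14].

INTERFACE

Orientations are given as [roll, pitch, yaw] about the fixed x, y, z axes, in that order (R = Rz(yaw) Ry(pitch) Rx(roll)).
In Python, from plant import get_obs, capture, close_job, spot_in, silhouettes, mark_of, grip_depth gives the robot as it stands.
- The arm moves only by the tool servo_tool, never from a script. Its arguments are lists of equal length, an entry for each row: "slide": the shift along the tool's x, y, z normalised to -1 to 1, where 1 is 20 cm, a list of three; "rot": the turn, a rotation vector about the tool's x, y, z normalised to -1 to 1, where 1 is pi rad, a list of three; "claw": the finger opening in mm, from 0 to 91.8. A call has 1 to 5 rows; each row is the pose to reach, as a shift and turn from the pose commanded when the call began, along the tool's axes at that moment, turning the shorter way round; what a row does not reach only later rows make up. A row lasts 1/8 s, in which the tool goes at most 62.5 mm and 10.7 degrees, less where a joint would pass 70% of its speed; a pose out of reach is approached as far as the arm can. A call with a number of a shift or a turn outside -1 to 1 is refused whole. A call with a gripper value outside its range is refused whole. The fingers move at their own pace and stop on an object; the grip force is fixed at half the most. Time passes only in rows, so rows that repeat a pose let the fingers close. It gives the time, the measured TCP pose, the force and the opening at its end, in the units of the state.
- get_obs(): the state, without advancing time (a new reading comes with each control period).
- capture(name): name is "scene" or "top"; returns a dict with "frame" (384x512x3 uint8, red, green, blue), "depth" (384x512 float32, mm along the optical axis (not along the pixel's ray), 0 where there is no reading), "vertical_fov" (degrees; the focal length in pixels is half the picture's height over the tangent of half this angle, whatever the lens; pixels are square), "cx", "cy" (the principal point, pixels), "D" ([k1, k2, p1, p2, k3] as OpenCV has them; the pictures are not rectified), "position" and "rotation" of the camera in the world. Camera axes: x right, y down, z forward; pixel columns grow to the right and rows downward; lengths in mm; the calibration is good to about 2 mm. A picture is of the moment at which its call begins.
- close_job(): hands the job in, once; it reports no verdict.
Trained networks look in the newest picture that a camera, given by its name, has taken for a name from the list of things; names that differ only in an ending like _2 or _b are one class to them, and where a whole thing is asked for, a point or a joint stands for the part that bears it (a point fixed in the world has none). Each returns a list of dicts, best first, with "confidence" (0 to 1); they miss things now and then, are a little off and sometimes report something else, mostly with a low value. They report only what shows in the picture. A call takes as long as a camera call. They do not tell look-alikes from the thing itself.
- spot_in(query, camera): "box" ([left, top, right, bottom] in pixels, round what is visible of it).
- silhouettes(query, camera): "pixels" (384x512 bool, what is visible of it) and "box" ([left, top, right, bottom] in pixels, round what is visible of it).
- mark_of(query, camera): "xy" ([column, row] in pixels: a listed point, or the origin of a listed thing).
The state is a dict: "time": time; "joint_positions": joint angles; "dq": joint speeds; "tau": joint torques, N m; "tool_pos": TCP position; "tcp_rot": TCP orientation; "contact_force": force on the tool from outside, world axes, zero at the start; "moment": the same for the moment, N m; "grip_width": finger opening in mm.
Only numpy, scipy, OpenCV 4.12 (cv2) and the standard library are available. Lean on these libraries where they do the work, as an engineer would, in place of code of your own. Each camera call takes 0.05 s, during which the arm holds its last target. There are 200 camera calls.

TASK

Before the stall opens, try the clips of the three price-card stands by tugging each card upwards. Where a tired clip lets its card slide out with hardly any pull, put the card in the white card tray and set the empty stand down upright in the steel tray, never dropping or tipping it. Clips that grip firmly stay standing where they are, with their cards still right down in the jaws, and the other things on the counter stay put.

Things in the scene. Friction and masses are not known exactly. Their poses are not given: they have to be found in the camera images.
- stand_a: one of three look-alike price-card stands, in any order, loose, 0.9 kg: black disc base 90 mm across, 16 mm thick, thin post, spring clip on top (see its mouth). Origin: centre of the base's underside; z up, y along the jaws, x across them. A sound clip holds its card up to a straight upward pull of 5.5 to 9.5 N, about what the stand weighs; a tired one lets it slide at 0.5 to 2.5 N. Some of the three may be tired
- stand_a_mouth (a point): top of the clip's mouth on stand_a, 98 mm above its underside and 9 mm to its -x side; axes as the stand. Fixed black jaw: 44 mm wide (y), 10 mm thick, centred over the base, 52 to 98 mm high; once empty, pinch the stand from above by this jaw's side edges. Red sprung jaw on the -x side: 34 mm wide, reaching 22 mm from the base's axis, its thumb lever slanting out below to 35 mm, down to 30 mm height
- card_a: price card that starts in stand_a: stiff foam board 110 mm wide (y), 85 mm high (z), 8 mm thick (x), 30 g, white with coloured print. Origin: middle of its bottom edge, z to its top edge. It starts upright, its bottom on the clip's floor 70 mm above the stand's underside and 9 mm to its -x side: lower 28 mm in the clip, top edge at 155 mm
- card_a_mid (a point): centre of card_a, 42.5 mm above its bottom edge; axes as card_a
- stand_b: one of three look-alike price-card stands, in any order, loose, 0.9 kg: black disc base 90 mm across, 16 mm thick, thin post, spring clip on top (see its mouth). Origin: centre of the base's underside; z up, y along the jaws, x across them. A sound clip holds its card up to a straight upward pull of 5.5 to 9.5 N, about what the stand weighs; a tired one lets it slide at 0.5 to 2.5 N. Some of the three may be tired
- stand_b_mouth (a point): top of the clip's mouth on stand_b, 98 mm above its underside and 9 mm to its -x side; axes as the stand. Fixed black jaw: 44 mm wide (y), 10 mm thick, centred over the base, 52 to 98 mm high; once empty, pinch the stand from above by this jaw's side edges. Red sprung jaw on the -x side: 34 mm wide, reaching 22 mm from the base's axis, its thumb lever slanting out below to 35 mm, down to 30 mm height
- card_b: price card that starts in stand_b: stiff foam board 110 mm wide (y), 85 mm high (z), 8 mm thick (x), 30 g, white with coloured print. Origin: middle of its bottom edge, z to its top edge. It starts upright, its bottom on the clip's floor 70 mm above the stand's underside and 9 mm to its -x side: lower 28 mm in the clip, top edge at 155 mm
- card_b_mid (a point): centre of card_b, 42.5 mm above its bottom edge; axes as card_b
- stand_c: one of three look-alike price-card stands, in any order, loose, 0.9 kg: black disc base 90 mm across, 16 mm thick, thin post, spring clip on top (see its mouth). Origin: centre of the base's underside; z up, y along the jaws, x across them. A sound clip holds its card up to a straight upward pull of 5.5 to 9.5 N, about what the stand weighs; a tired one lets it slide at 0.5 to 2.5 N. Some of the three may be tired
- stand_c_mouth (a point): top of the clip's mouth on stand_c, 98 mm above its underside and 9 mm to its -x side; axes as the stand. Fixed black jaw: 44 mm wide (y), 10 mm thick, centred over the base, 52 to 98 mm high; once empty, pinch the stand from above by this jaw's side edges. Red sprung jaw on the -x side: 34 mm wide, reaching 22 mm from the base's axis, its thumb lever slanting out below to 35 mm, down to 30 mm height
- card_c: price card that starts in stand_c: stiff foam board 110 mm wide (y), 85 mm high (z), 8 mm thick (x), 30 g, white with coloured print. Origin: middle of its bottom edge, z to its top edge. It starts upright, its bottom on the clip's floor 70 mm above the stand's underside and 9 mm to its -x side: lower 28 mm in the clip, top edge at 155 mm
- card_c_mid (a point): centre of card_c, 42.5 mm above its bottom edge; axes as card_c
- steel_tray: open stainless tray for tired stands, fixed, 210 mm (x) by 150 mm (y), 35 mm high, walls and floor 3 mm; two stands fit side by side, 50 mm either side of the middle along x. Origin: centre of its underside on the counter, z up
- card_tray: open white plastic tray with a blue tab, for loose cards, fixed, 150 mm (x) by 160 mm (y), 25 mm high, walls and floor 4 mm. Origin: centre of its underside on the counter, z up
- rice_tub: bystander: round wooden rice tub, 210 mm across, 85 mm high, loose. Origin: centre of its underside
- pay_terminal: bystander: black payment terminal, 165 mm (x) by 78 mm (y), about 60 mm high, loose. Origin: centre of its underside
- sauce_bottle: bystander: amber bottle with a red cap, 56 mm across, 150 mm high, loose. Origin: centre of its underside
Mind the look-alikes: they are no part of the job. Leave any orange or pink look-alike of the stand_b alone.

How it is judged (in metres and radians):
At the end, for the whole second after the job is handed in: Tired stands upright (6 degrees), empty, at rest on the steel tray's floor; their cards at rest in the card tray. Firm stands upright within 30 mm of their start, card upright in the jaws within 8 mm of the clip's floor. No stand dropped or tipped; tub, terminal and bottle moved under 30 mm (x of stand_b in the frame of steel_tray between -0.062 and 0.062 m and y of stand_b in the frame of steel_tray between -0.032 and 0.032 m and height (world z) of stand_b below 0.012 m and angle between each of stand_b, stand_a, stand_c's own z axis and vertical below 0.1 rad and linear speed of each of stand_b, card_b, stand_a, stand_c below 0.02 m/s and x of card_b_mid in the frame of card_tray between -0.075 and 0.075 m and y of card_b_mid in the frame of card_tray between -0.08 and 0.08 m and height (world z) of card_b_mid below 0.065 m and distance of each of stand_a, stand_c from where it was at the start of the episode below 0.03 m and z of card_a in the frame of stand_a between 0.064 and 0.078 m and y of card_a in the frame of stand_a between -0.015 and 0.015 m and angle between each of card_a, card_c's own z axis and vertical below 0.15 rad and horizontal distance between card_a and stand_a below 0.025 m and z of card_c in the frame of stand_c between 0.064 and 0.078 m and y of card_c in the frame of stand_c between -0.015 and 0.015 m and horizontal distance between card_c and stand_c below 0.025 m); the robot touches nothing.
It fails at once if a stand is dropped: it hangs free in the air, touched by nothing, more than 25 mm up ((height (world z) of stand_a above 0.028 m and contact force between stand_a and anything else below 0.3 N) or (height (world z) of stand_b above 0.028 m and contact force between stand_b and anything else below 0.3 N) or (height (world z) of stand_c above 0.028 m and contact force between stand_c and anything else below 0.3 N)).
It fails at once if a stand is tipped over (more than about 35 degrees) (angle between any of stand_a, stand_b, stand_c's own z axis and vertical above 0.6 rad).
It fails at once if the rice tub, the pay terminal or the sauce bottle is pushed more than 30 mm (distance of any of rice_tub, pay_terminal, sauce_bottle from where it was at the start of the episode above 0.03 m).
It also fails if it takes over 72 s, if anything falls off the work surface, if the arm or the gripper's body presses on something with over 40 N, if the wrist force passes 120 N, or if a joint passes its speed limit or range.

## Working session

There is one attempt and no reset: what is moved stays moved. The work goes in short steps, Python scripts to look and compute and a tool call to move; the robot and the scene stay as the last step left them, time stands still between calls to the robot, and variables do not carry over. Pictures are saved under pics/ and viewed, about 8 in all and at most 12, crops included, and the job is handed in when it is done.

Besides the shell and the picture viewer there is one more tool, called after ">>>" as a command line: name --argument value ..., lists and objects as JSON in quotes. servo_tool: Moves the arm, as the interface text tells. Scaled input: -1 to 1 covers 20 cm each way for a shift and pi rad each way for a turn. Its arguments: {"type":"object","properties":{"slide":{"type":"array","items":{"type":"array","items":{"type":"number"}}},"rot":{"type":"array","items":{"type":"array","items":{"type":"number"}}},"claw":{"type":"array","items":{"type":"number"}}},"required":["slide","rot","claw"]}

```bash
mkdir -p pics; ls
cat > h.py <<'E'
import numpy as np, cv2
from plant import *
def K(c):
    h=c["frame"].shape[0]; f=h/2/np.tan(np.radians(c["vertical_fov"])/2)
    return np.array([[f,0,c["cx"]],[0,f,c["cy"]],[0,0,1.]])
def cloud(c):
    H,W=c["depth"].shape; u,v=np.meshgrid(np.arange(W),np.arange(H))
    p=cv2.undistortPoints(np.stack([u,v],-1).reshape(-1,1,2).astype(np.float64),K(c),np.array(c["D"],float)).reshape(H,W,2)
    d=c["depth"][...,None]
    P=np.concatenate([p*d,d],-1)@np.array(c["rotation"]).T+np.array(c["position"])
    P[c["depth"]==0]=np.nan
    return P
E
python3 - <<'E'
from h import *
print(get_obs())
for n in ("scene","top"):
    c=capture(n); cv2.imwrite(f"pics/{n}0.png",c["frame"][...,::-1]); P=cloud(c); np.save(n+"0.npy",P)
    print(n,c["position"],np.round(c["rotation"],2).tolist(),c["vertical_fov"])
    for q in ("stand_a","card_a","stand_a_mouth","steel_tray","card_tray","rice_tub","pay_terminal","sauce_bottle"):
        for s in silhouettes(q,n):
            m=s["pixels"]; X=P[m]; X=X[~np.isnan(X[:,0])]
            print(q,round(s["confidence"],2),np.round(s["box"]).tolist(),np.percentile(X,[2,50,98],axis=0).round().tolist() if len(X) else None)
        print("  mark",[(round(s["confidence"],2),np.round(s["xy"]).tolist()) for s in mark_of(q,n)])
E
```

```text
pics
{'time': 0.0, 'joint_positions': array([-1.33500174e+00,  3.42725609e-01,  1.52500874e+00,  1.44118182e-05,
        1.27539676e+00, -1.45994887e-01]), 'dq': array([-0.00106292, -0.00048878,  0.00050695,  0.00161523,  0.00065898,
        0.00110508]), 'tau': array([ 4.66926358e-04, -4.31242526e+01, -2.44216150e+01,  7.18640070e-02,
        5.60111320e-02, -1.38967848e-04]), 'tool_pos': array([ 195.53762439, -486.7932222 ,  226.04635573]), 'tcp_rot': array([-3.14007258e+00, -2.37442853e-04,  3.81785090e-01]), 'contact_force': array([-0.38387804, -1.02160104, -0.45323135]), 'moment': array([ 0.02193695, -0.03726829,  0.00900825]), 'grip_width': 91.498157023381}Traceback (most recent call last):
  File "<stdin>", line 4, in <module>
  File "h.py", line 10, in cloud
    P=np.concatenate([p*d,d],-1)@np.array(c["rotation"]).T+np.array(c["position"])
      ~~~~~~~~~~~~~~~~~~~~~~~~~~~~~~~~~~~~~~~~~~~~~~~~~~~~^~~~~~~~~~~~~~~~~~~~~~~~
ValueError: operands could not be broadcast together with shapes (384,512) (3,)
```

```bash
sed -i 's/np.array(c\["rotation"\]).T/Rc(c).T/' h.py
cat >> h.py <<'E'
from scipy.spatial.transform import Rotation
def Rc(c):
    r=np.array(c["rotation"],float)
    return r if r.ndim==2 else Rotation.from_euler("xyz",r).as_matrix()
E
python3 - <<'E'
from h import *
for n in ("scene","top"):
    c=capture(n); cv2.imwrite(f"pics/{n}0.png",c["frame"][...,::-1]); P=cloud(c); np.save(n+"0.npy",P)
    print(n,c["position"],np.round(c["rotation"],3).tolist(),c["vertical_fov"])
    for q in ("stand_a","card_a","stand_a_mouth","steel_tray","card_tray","rice_tub","pay_terminal","sauce_bottle"):
        for s in silhouettes(q,n):
            m=s["pixels"]; X=P[m]; X=X[~np.isnan(X[:,0])]
            print(q,round(s["confidence"],2),np.round(s["box"]).tolist(),np.percentile(X,[2,50,98],axis=0).round().tolist() if len(X) else None)
        print("  mark",[(round(s["confidence"],2),np.round(s["xy"]).tolist(),P[int(s["xy"][1]),int(s["xy"][0])].round().tolist()) for s in mark_of(q,n)])
E
```

```text
scene [1323.23892799  673.41233982  743.35819481] [-2.139, -0.022, 2.333] 48.00750746564817
stand_a 0.91 [337.0, 187.0, 366.0, 230.0] [[341.0, 130.0, 2.0], [392.0, 164.0, 17.0], [421.0, 204.0, 99.0]]
stand_a 0.82 [303.0, 208.0, 334.0, 252.0] [[484.0, 108.0, 3.0], [528.0, 151.0, 17.0], [565.0, 188.0, 99.0]]
stand_a 0.59 [257.0, 193.0, 285.0, 233.0] [[515.0, -29.0, 4.0], [560.0, 14.0, 17.0], [598.0, 51.0, 98.0]]
stand_a 0.54 [292.0, 177.0, 312.0, 212.0] [[388.0, -15.0, 2.0], [427.0, 27.0, 17.0], [453.0, 59.0, 99.0]]
  mark [(0.89, [350.0, 221.0], [400.0, 173.0, 16.0]), (0.77, [272.0, 224.0], [569.0, 20.0, 16.0]), (0.76, [245.0, 199.0], [536.0, -124.0, 16.0]), (0.6, [318.0, 238.0], [531.0, 152.0, 17.0]), (0.56, [305.0, 204.0], [425.0, 25.0, 16.0])]
card_a 0.73 [311.0, 183.0, 340.0, 232.0] [[424.0, 95.0, 44.0], [520.0, 158.0, 122.0], [535.0, 200.0, 156.0]]
card_a 0.66 [257.0, 173.0, 294.0, 207.0] [[530.0, -44.0, 73.0], [548.0, 9.0, 121.0], [568.0, 57.0, 156.0]]
card_a 0.57 [233.0, 146.0, 259.0, 185.0] [[502.0, -200.0, 79.0], [509.0, -143.0, 126.0], [514.0, -94.0, 156.0]]
  mark [(0.95, [
[... 3648 characters left out ...]
199.0, 210.0], [507.0, 145.0, 153.0])]
rice_tub 0.56 [135.0, 80.0, 208.0, 156.0] [[671.0, 137.0, 14.0], [770.0, 234.0, 56.0], [863.0, 326.0, 88.0]]
  mark [(0.97, [177.0, 122.0], [760.0, 224.0, 59.0])]
pay_terminal 0.94 [288.0, 102.0, 327.0, 159.0] [[673.0, -201.0, 21.0], [747.0, -154.0, 43.0], [820.0, -108.0, 59.0]]
pay_terminal 0.69 [190.0, 189.0, 225.0, 221.0] [[479.0, 104.0, 3.0], [524.0, 141.0, 17.0], [560.0, 182.0, 102.0]]
  mark [(0.78, [303.0, 128.0], [742.0, -147.0, 44.0]), (0.74, [201.0, 209.0], [509.0, 140.0, 153.0])]
sauce_bottle 0.53 [135.0, 79.0, 207.0, 157.0] [[671.0, 139.0, 44.0], [769.0, 236.0, 57.0], [860.0, 325.0, 88.0]]
  mark [(0.63, [229.0, 127.0], [736.0, 68.0, 96.0])]
```

View pics/scene0.png

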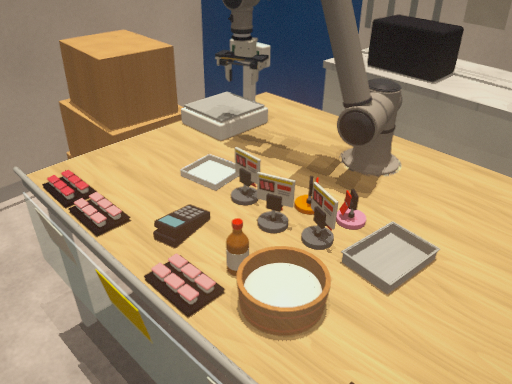

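View pics/top0.png

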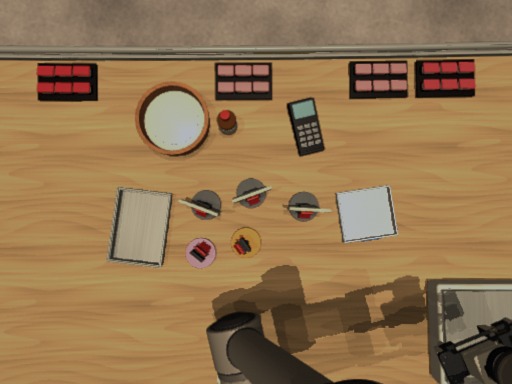

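```bash
cat > fit.py <<'E'
from h import *
from scipy.optimize import least_squares
P={n:np.load(n+"0.npy").reshape(-1,3) for n in("scene","top")}
for nm,c0 in (("S1",(523,147)),("S2",(556,11)),("S3",(516,-145)),("orange",(408,27)),("pink",(380,160))):
    for n in P:
        X=P[n]; d=np.hypot(X[:,0]-c0[0],X[:,1]-c0[1])
        b=X[(d<60)&(X[:,2]>12)&(X[:,2]<20)]
        r=least_squares(lambda p:np.maximum(np.hypot(b[:,0]-p[0],b[:,1]-p[1])-45,0)+0.02*np.abs(b[:,:2].mean(0)-p).sum()*0,b[:,:2].mean(0))
        ctr,rad=cv2.minEnclosingCircle(b[:,:2].astype(np.float32))
        t=X[(d<75)&(X[:,2]>(148 if nm[0]=='S' else 85))&(X[:,2]<165)]
        out=[]
        if len(t)>3:
            m=t[:,:2].mean(0); u,s,v=np.linalg.svd(t[:,:2]-m); a=(t[:,:2]-m)@v[0]
            mid=m+v[0]*(a.min()+a.max())/2
            out=[mid.round(1),np.degrees(np.arctan2(v[0,1],v[0,0])).round(1),np.ptp(a).round(),len(t)]
        print(nm,n,"circ",np.round(ctr,1),round(rad,1),r.x.round(1),len(b),"card",*out)
for nm,c0,z0 in (("steel",(455,338),30),("cardtray",(488,-335),20)):
    for n in P:
        X=P[n]; s=X[(abs(X[:,0]-c0[0])<130)&(abs(X[:,1]-c0[1])<110)&(X[:,2]>z0)&(X[:,2]<45)]
        print(nm,n,cv2.minAreaRect(s[:,:2].astype(np.float32)))
E
python3 fit.py
```

```text
S1 scene circ [522.1 144. ] 46.8 [522.1 145.3] 472 card [514.2 147.5] 69.1 113.0 137
S1 top circ [519.3 146.2] 44.9 [519.8 146.4] 411 card [511.3 149.4] -110.9 109.0 139
S2 scene circ [554.3  10.8] 47.2 [555.4   9.7] 426 card [548.8   6.8] 109.8 110.0 146
S2 top circ [553.4  10.6] 44.7 [553.4  10.6] 395 card [544.9   7.6] 109.7 109.0 138
S3 scene circ [ 515.7 -150.8] 48.1 [ 515.  -148.6] 312 card [ 506.9 -149.2] 86.5 113.0 101
S3 top circ [ 511.8 -146.9] 44.7 [ 512.1 -146.5] 417 card [ 502.9 -147.9] -93.4 112.0 142
orange scene circ [411.2  23.7] 45.7 [411.4  23.7] 196 card [406.9  31.4] 18.9 43.0 49
orange top circ [405.6  27. ] 44.6 [405.9  26.7] 482 card [402.4  32.3] -142.3 44.0 95
pink scene circ [378.8 162. ] 46.1 [378.9 162.7] 361 card [386.1 158.7] 59.8 47.0 98
pink top circ [376.7 162.1] 44.7 [376.3 162. ] 439 card [382.1 157.3] 49.5 43.0 107
steel scene ((457.6533203125, 336.9771423339844), (160.33274841308594, 222.29551696777344), 82.44646453857422)
steel top ((456.32867431640625, 337.98797607421875), (159.73388671875, 217.6846466064453), 82.25885772705078)
cardtray scene ((490.79193115234375, -334.0357666015625), (158.42567443847656, 167.6038055419922), 7.739616870880127)
cardtray top ((486.4455871582031, -334.8719482421875), (152.4683837890625, 160.98629760742188), 7.5603108406066895)
```

```bash
cat > g.py <<'E'
import sys
from h import *
# usage: g.py x y z yawdeg  -> tool-frame shift/turn for the next move (tool straight down)
x,y,z,yaw=map(float,sys.argv[1:5])
o=get_obs(); R=Rotation.from_euler("xyz",o["tcp_rot"])
d=R.inv().apply(np.array([x,y,z])-o["tool_pos"])
T=Rotation.from_euler("xyz",[np.pi,0,np.radians(yaw)])
w=(R.inv()*T).as_rotvec()
s=max(1,abs(d).max()/200)
print("slide",(d/s/200).round(4),"rot",(w/np.pi).round(4),"full mm",d.round(1),"rows",max(np.linalg.norm(d/s)/62.5,np.degrees(np.linalg.norm(w))/10.7).round(1))
print("t",round(o["time"],2),"pos",o["tool_pos"].round(1),"rpy",np.degrees(o["tcp_rot"]).round(1),"F",o["contact_force"].round(2),"w",round(o["grip_width"],1))
E
python3 g.py 505 -148.5 220 86.5
```

```text
slide [ 1.     -0.4817  0.0162] rot [ 0.     0.    -0.359] full mm [ 413.3 -199.1    6.7] rows 6.0
t 1.75 pos [ 195.6 -487.2  226.7] rpy [180.    0.   21.9] F [-0.1  -0.4   0.31] w 91.3
```

>>> servo_tool --slide '[[1,-0.482,0.016],[1,-0.482,0.016],[1,-0.482,0.016],[1,-0.482,0.016],[1,-0.482,0.016]]' --rot '[[0,0,-0.359],[0,0,-0.359],[0,0,-0.359],[0,0,-0.359],[0,0,-0.359]]' --claw '[50,50,50,50,50]'

```text
time: 2.38
tool_pos: [346.8, -321.2, 223.7]
tcp_rot: [3.141, -0.0, 1.329]
contact_force: [0.1, -0.7, 0.5]
grip_width: 50.9
```

```bash
python3 g.py 505 -148.5 220 86.5
```

```text
slide [1.     0.5465 0.0184] rot [ 0.0001 -0.     -0.0574] full mm [205.6 112.3   3.8] rows 3.6
t 2.38 pos [ 346.8 -321.2  223.7] rpy [180.   -0.   76.2] F [ 0.12 -0.71  0.48] w 50.9
```

>>> servo_tool --slide '[[1,0.546,0.018],[1,0.546,0.018],[1,0.546,0.018],[1,0.546,0.018],[1,0.546,0.018]]' --rot '[[0,0,-0.057],[0,0,-0.057],[0,0,-0.057],[0,0,-0.057],[0,0,-0.057]]' --claw '[50,50,50,50,50]'

```text
time: 3.0
tool_pos: [502.1, -154.6, 219.7]
tcp_rot: [3.141, -0.0, 1.503]
contact_force: [-0.4, -0.5, -0.3]
grip_width: 50.1
```

```bash
python3 g.py 505 -148.5 121 86.5
python3 - <<'E'
from h import *
c=capture("scene"); r=c["frame"][60:220,180:380,::-1]
cv2.imwrite("pics/a1.png",cv2.resize(r,(800,640)[:2] if 0 else (750,600),interpolation=cv2.INTER_CUBIC))
E
```

```text
slide [0.0313 0.0121 0.4933] rot [ 0.     -0.0001 -0.0023] full mm [ 6.3  2.4 98.7] rows 1.6
t 3.0 pos [ 502.1 -154.6  219.7] rpy [180.   -0.   86.1] F [-0.42 -0.5  -0.35] w 50.1
```

View pics/a1.png

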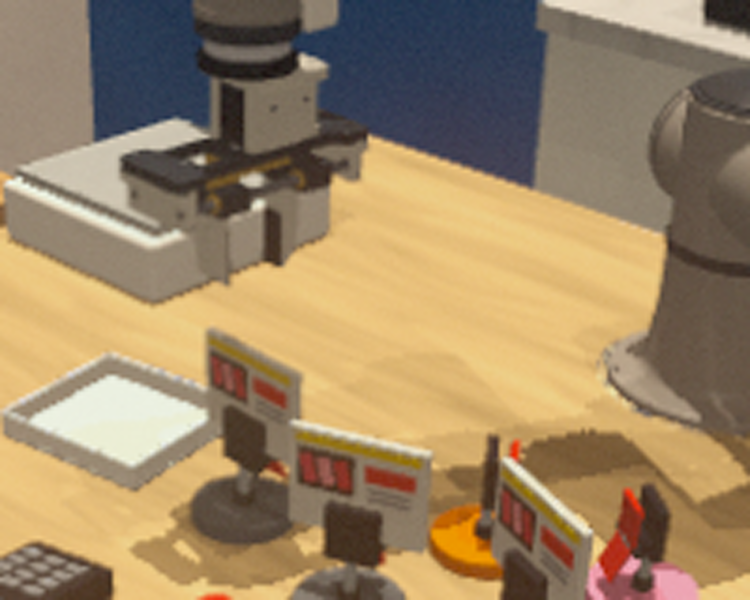

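Crop: the open gripper hovers above the leftmost stand's card (S3, crop px ~250,350), jaws across its thickness; the orange and pink decoys are to the right.

>>> servo_tool --slide '[[0.031,0.012,0],[0.031,0.012,0.493],[0.031,0.012,0.493],[0.031,0.012,0.493],[0.031,0.012,0.493]]' --rot '[[0,0,-0.002],[0,0,-0.002],[0,0,-0.002],[0,0,-0.002],[0,0,-0.002]]' --claw '[50,50,50,50,50]'

```text
time: 3.68
tool_pos: [504.4, -151.7, 123.0]
tcp_rot: [3.139, 0.001, 1.504]
contact_force: [0.6, 0.3, 0.1]
grip_width: 50.0
```

```bash
python3 g.py 505 -148.5 121 86.5
python3 - <<'E'
from h import *
P=cloud(capture("top")).reshape(-1,3)
d=np.hypot(P[:,0]-505,P[:,1]+148)
t=P[(d<60)&(P[:,2]>148)&(P[:,2]<162)]; print(len(t),t.mean(0))
P=cloud(capture("scene")).reshape(-1,3)
d=np.hypot(P[:,0]-505,P[:,1]+148)
t=P[(d<60)&(P[:,2]>148)&(P[:,2]<162)]; print(len(t),t.mean(0))
E
```

```text
slide [0.0162 0.0019 0.0098] rot [ 0.0007  0.0003 -0.0019] full mm [3.2 0.4 2. ] rows 0.1
t 3.67 pos [ 504.4 -151.7  123. ] rpy [1.799e+02 1.000e-01 8.610e+01] F [0.56 0.26 0.15] w 50.0
26 [ 505.88383382 -100.77582288  153.7740062 ]
142 [ 510.12281354 -140.60678282  154.3180062 ]
```

>>> servo_tool --slide '[[0.016,0.002,0.01],[0.016,0.002,0.01],[0.016,0.002,0.01],[0.016,0.002,0.01],[0.016,0.002,0.01]]' --rot '[[0,0,-0.002],[0,0,-0.002],[0,0,-0.002],[0,0,-0.002],[0,0,-0.002]]' --claw '[30,20,14,10,0]'

```text
time: 4.4
tool_pos: [503.3, -147.4, 119.2]
tcp_rot: [-3.139, -0.0, 1.511]
contact_force: [-3.1, -2.0, 1.0]
grip_width: 8.1
```

>>> servo_tool --slide '[[0,0,0],[0,0,0],[0,0,0]]' --rot '[[0,0,0],[0,0,0],[0,0,0]]' --claw '[0,0,0]'

```text
time: 4.78
tool_pos: [503.4, -147.5, 119.3]
tcp_rot: [-3.14, -0.0, 1.511]
contact_force: [-4.8, 0.1, 3.5]
grip_width: 7.9
```

>>> servo_tool --slide '[[0,0,-0.005],[0,0,-0.01],[0,0,-0.01],[0,0,-0.01]]' --rot '[[0,0,0],[0,0,0],[0,0,0],[0,0,0]]' --claw '[0,0,0,0]'

```text
time: 5.28
tool_pos: [504.2, -147.3, 120.9]
tcp_rot: [-3.141, -0.0, 1.511]
contact_force: [-0.9, -0.3, -7.5]
grip_width: 7.9
```

S3 holds against 7.5 N: firm. Lower it back and release.

>>> servo_tool --slide '[[0,0,0.01],[0,0,0.011],[0,0,0.011]]' --rot '[[0,0,0],[0,0,0],[0,0,0]]' --claw '[0,0,0]'

```text
time: 5.65
tool_pos: [504.0, -147.4, 120.4]
tcp_rot: [3.141, 0.0, 1.511]
contact_force: [-7.1, 1.2, 5.9]
grip_width: 7.9
```

>>> servo_tool --slide '[[0,0,0],[0,0,0],[0,0,0],[0,0,0]]' --rot '[[0,0,0],[0,0,0],[0,0,0],[0,0,0]]' --claw '[12,20,35,50]'

```text
time: 6.15
tool_pos: [504.6, -147.6, 119.2]
tcp_rot: [3.141, 0.0, 1.511]
contact_force: [0.3, 0.2, 0.2]
grip_width: 35.4
```

>>> servo_tool --slide '[[0,0,-0.25],[0,0,-0.45],[0,0,-0.45]]' --rot '[[0,0,0],[0,0,0],[0,0,0]]' --claw '[50,50,50]'

```text
time: 6.52
tool_pos: [506.0, -148.2, 212.3]
tcp_rot: [3.135, 0.003, 1.511]
contact_force: [-0.9, -0.3, 0.0]
grip_width: 50.0
```

```bash
python3 g.py 546.5 7.4 205 109.8
```

```text
slide [0.789  0.1552 0.0355] rot [ 0.0019  0.0013 -0.129 ] full mm [157.8  31.    7.1] rows 2.6
t 6.53 pos [ 506.  -148.2  212.3] rpy [179.6   0.2  86.6] F [-0.92 -0.28  0.02] w 50.0
```

>>> servo_tool --slide '[[0.789,0.155,0.03],[0.789,0.155,0.03],[0.789,0.155,0.03],[0.789,0.155,0.03],[0.789,0.155,0.03]]' --rot '[[0,0,-0.129],[0,0,-0.129],[0,0,-0.129],[0,0,-0.129],[0,0,-0.129]]' --claw '[50,50,50,50,50]'

```text
time: 7.15
tool_pos: [544.3, 7.7, 202.2]
tcp_rot: [-3.14, -0.0, 1.916]
contact_force: [0.8, -0.2, -0.1]
grip_width: 49.9
```

```bash
cat > chk.py <<'E'
from h import *
for n in("scene","top"):
    P=cloud(capture(n)); np.save(n+"0.npy",P)
E
python3 chk.py; python3 fit.py | head -6; python3 g.py 546.5 7.4 121 109.8
```

```text
S1 scene circ [523.2 144.4] 47.6 [522.4 145.9] 476 card [513.9 146.5] 68.9 115.0 134
S1 top circ [519.6 147.5] 44.2 [520.4 147.5] 229 card [515.9 161.7] -111.0 82.0 106
S2 scene circ [554.8   9.7] 47.1 [555.7   9.3] 421 card [548.4   6.7] 110.0 109.0 151
slide [-0.0019  0.0108  0.4085] rot [-0.0003  0.     -0.0006] full mm [-0.4  2.2 81.7] rows 1.3
t 7.25 pos [544.4   7.  202.7] rpy [-180.     0.   109.7] F [ 0.04 -0.79 -0.83] w 49.7fit.py:8: RuntimeWarning: Mean of empty slice.
  r=least_squares(lambda p:np.maximum(np.hypot(b[:,0]-p[0],b[:,1]-p[1])-45,0)+0.02*np.abs(b[:,:2].mean(0)-p).sum()*0,b[:,:2].mean(0))
  ret = um.true_divide(
Traceback (most recent call last):
  File "fit.py", line 8, in <module>
    r=least_squares(lambda p:np.maximum(np.hypot(b[:,0]-p[0],b[:,1]-p[1])-45,0)+0.02*np.abs(b[:,:2].mean(0)-p).sum()*0,b[:,:2].mean(0))
ValueError: Initial guess is outside of provided bounds
```

>>> servo_tool --slide '[[-0.002,0.01,0.2],[-0.002,0.01,0.405],[-0.002,0.01,0.405],[-0.002,0.01,0.405],[-0.002,0.01,0.405]]' --rot '[[0,0,0],[0,0,0],[0,0,0],[0,0,0],[0,0,0]]' --claw '[50,50,30,20,14]'

```text
time: 7.88
tool_pos: [547.8, 8.0, 124.0]
tcp_rot: [3.139, 0.002, 1.916]
contact_force: [0.2, 0.6, -0.5]
grip_width: 24.2
```

>>> servo_tool --slide '[[0,0,0],[0,0,0],[0,0,0],[0,0,0],[0,0,0]]' --rot '[[0,0,0],[0,0,0],[0,0,0],[0,0,0],[0,0,0]]' --claw '[10,0,0,0,0]'

```text
time: 8.5
tool_pos: [545.6, 7.8, 122.9]
tcp_rot: [-3.139, 0.001, 1.917]
contact_force: [-4.9, -2.7, 5.7]
grip_width: 7.9
```

>>> servo_tool --slide '[[0,0,-0.005],[0,0,-0.01],[0,0,-0.01],[0,0,-0.01]]' --rot '[[0,0,0],[0,0,0],[0,0,0],[0,0,0]]' --claw '[0,0,0,0]'

```text
time: 9.0
tool_pos: [546.4, 8.6, 123.5]
tcp_rot: [-3.141, -0.001, 1.916]
contact_force: [-0.1, -0.9, -7.7]
grip_width: 8.1
```

>>> servo_tool --slide '[[0,0,0.01],[0,0,0.011],[0,0,0.011]]' --rot '[[0,0,0],[0,0,0],[0,0,0]]' --claw '[0,0,0]'

```text
time: 9.38
tool_pos: [546.3, 8.4, 123.1]
tcp_rot: [-3.141, 0.0, 1.916]
contact_force: [-6.2, -1.6, 5.8]
grip_width: 7.7
```

>>> servo_tool --slide '[[0,0,0],[0,0,0],[0,0,0],[0,0,0]]' --rot '[[0,0,0],[0,0,0],[0,0,0],[0,0,0]]' --claw '[12,20,35,50]'

```text
time: 9.88
tool_pos: [547.0, 8.4, 122.0]
tcp_rot: [3.141, 0.0, 1.916]
contact_force: [-0.6, -0.1, -0.2]
grip_width: 35.5
```

>>> servo_tool --slide '[[0,0,-0.25],[0,0,-0.45],[0,0,-0.45]]' --rot '[[0,0,0],[0,0,0],[0,0,0]]' --claw '[50,50,50]'

```text
time: 10.25
tool_pos: [548.6, 8.3, 215.2]
tcp_rot: [3.135, 0.003, 1.916]
contact_force: [-0.6, -0.0, -0.7]
grip_width: 50.0
```

```bash
python3 g.py 512.8 148.2 205 69.1
```

```text
slide [0.7191 0.0683 0.0492] rot [0.0023 0.0003 0.2261] full mm [143.8  13.7   9.8] rows 3.8
t 10.25 pos [548.6   8.3 215.2] rpy [179.6   0.2 109.8] F [-0.59 -0.03 -0.72] w 50.0
```

>>> servo_tool --slide '[[0.719,0.068,0.045],[0.719,0.068,0.045],[0.719,0.068,0.045],[0.719,0.068,0.045],[0.719,0.068,0.045]]' --rot '[[0,0,0.226],[0,0,0.226],[0,0,0.226],[0,0,0.226],[0,0,0.226]]' --claw '[50,50,50,50,50]'

```text
time: 10.88
tool_pos: [510.2, 148.7, 201.8]
tcp_rot: [-3.14, 0.001, 1.209]
contact_force: [-0.4, -0.1, 0.4]
grip_width: 49.6
```

```bash
python3 g.py 512.8 148.2 121 69.1
```

```text
slide [0.0028 0.0135 0.404 ] rot [-0.0005  0.0003  0.0009] full mm [ 0.6  2.7 80.8] rows 1.3
t 10.88 pos [510.2 148.7 201.8] rpy [-1.799e+02  1.000e-01  6.930e+01] F [-0.36 -0.11  0.36] w 49.6
```

>>> servo_tool --slide '[[0.003,0.012,0.2],[0.003,0.012,0.4],[0.003,0.012,0.4],[0.003,0.012,0.4],[0.003,0.012,0.4]]' --rot '[[0,0,0],[0,0,0],[0,0,0],[0,0,0],[0,0,0]]' --claw '[50,50,30,20,14]'

```text
time: 11.5
tool_pos: [514.4, 148.1, 124.6]
tcp_rot: [3.139, -0.001, 1.207]
contact_force: [-0.2, 0.3, 1.2]
grip_width: 24.6
```

>>> servo_tool --slide '[[0,0,0],[0,0,0],[0,0,0],[0,0,0],[0,0,0]]' --rot '[[0,0,0],[0,0,0],[0,0,0],[0,0,0],[0,0,0]]' --claw '[10,0,0,0,0]'

```text
time: 12.12
tool_pos: [511.6, 148.9, 123.5]
tcp_rot: [-3.138, 0.0, 1.206]
contact_force: [-7.1, 2.5, 6.9]
grip_width: 7.6
```

>>> servo_tool --slide '[[0,0,-0.005],[0,0,-0.01],[0,0,-0.01],[0,0,-0.01]]' --rot '[[0,0,0],[0,0,0],[0,0,0],[0,0,0]]' --claw '[0,0,0,0]'

```text
time: 12.62
tool_pos: [512.8, 148.0, 124.6]
tcp_rot: [-3.141, 0.001, 1.206]
contact_force: [-3.4, 2.9, -2.3]
grip_width: 8.0
```

Only 2.3 N here; pull 2 mm more to confirm.

>>> servo_tool --slide '[[0,0,-0.005],[0,0,-0.01],[0,0,-0.01],[0,0,-0.01]]' --rot '[[0,0,0],[0,0,0],[0,0,0],[0,0,0]]' --claw '[0,0,0,0]'

```text
time: 13.12
tool_pos: [513.2, 148.0, 126.9]
tcp_rot: [-3.141, 0.0, 1.206]
contact_force: [-3.0, 0.9, -2.6]
grip_width: 8.3
```

Confirmed tired (slides at about 2.5 N). Pull the card right out.

>>> servo_tool --slide '[[0,0,-0.05],[0,0,-0.1],[0,0,-0.17],[0,0,-0.35],[0,0,-0.6]]' --rot '[[0,0,0],[0,0,0],[0,0,0],[0,0,0],[0,0,0]]' --claw '[0,0,0,0,0]'

```text
time: 13.75
tool_pos: [514.0, 147.7, 249.0]
tcp_rot: [3.139, -0.0, 1.206]
contact_force: [0.2, -0.7, 0.8]
grip_width: 8.0
```

```bash
python3 g.py 488 -334.5 250 97.6
python3 - <<'E'
from h import *
c=capture("scene"); r=c["frame"][80:260,210:450,::-1]
cv2.imwrite("pics/a2.png",cv2.resize(r,(800,600),interpolation=cv2.INTER_CUBIC))
E
```

```text
slide [-1.      0.3215 -0.0018] rot [ 7.000e-04  1.000e-04 -1.584e-01] full mm [-459.7  147.8   -0.8] rows 3.4
t 13.75 pos [514.  147.7 249. ] rpy [179.9  -0.   69.1] F [ 0.15 -0.69  0.79] w 8.0
```

View pics/a2.png

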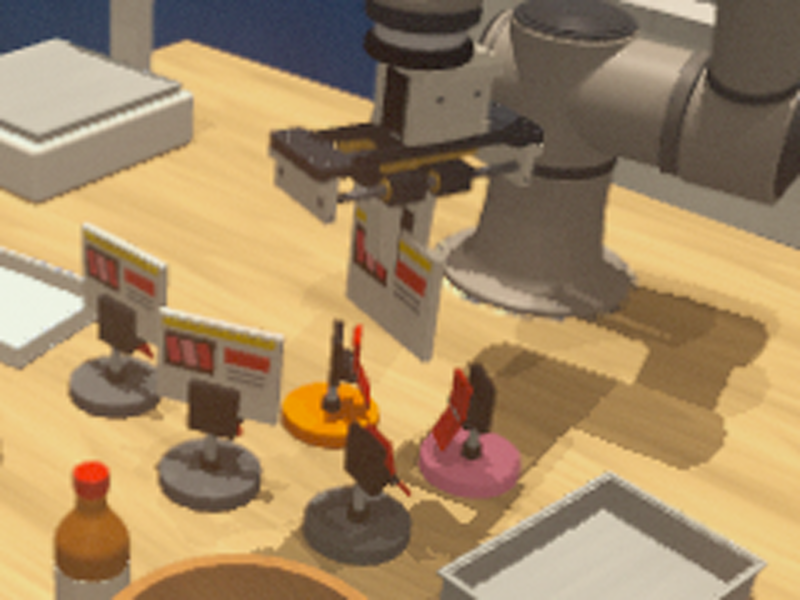

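The card (crop px 395,290) is out and held; its stand (357,510) stands empty and upright, the other two cards sit in their jaws.

>>> servo_tool --slide '[[-1,0.32,-0.01],[-1,0.32,-0.01],[-1,0.32,-0.01],[-1,0.32,-0.01]]' --rot '[[0,0,-0.158],[0,0,-0.158],[0,0,-0.158],[0,0,-0.158]]' --claw '[0,0,0,0]'

```text
time: 14.3
tool_pos: [502.6, -64.7, 250.8]
tcp_rot: [3.137, 0.003, 1.703]
contact_force: [0.6, 0.8, -1.0]
grip_width: 7.8
```

```bash
python3 g.py 495 -334.5 245 97.6
```

```text
slide [-1.     -0.1616  0.0241] rot [ 0.0014  0.001  -0.0002] full mm [-266.5  -43.1    6.4] rows 3.2
t 14.3 pos [502.6 -64.7 250.8] rpy [179.7   0.2  97.6] F [ 0.57  0.76 -0.98] w 7.8
```

>>> servo_tool --slide '[[-1,-0.161,0.02],[-1,-0.161,0.02],[-1,-0.161,0.02],[-1,-0.161,0.02],[-1,-0.161,0.02]]' --rot '[[0,0,0],[0,0,0],[0,0,0],[0,0,0],[0,0,0]]' --claw '[0,0,0,0,0]'

```text
time: 14.92
tool_pos: [496.3, -265.2, 245.7]
tcp_rot: [3.14, 0.002, 1.701]
contact_force: [0.1, -0.0, -0.1]
grip_width: 8.1
```

```bash
python3 g.py 495 -334.5 200 97.6
```

```text
slide [-0.3425 -0.0519  0.229 ] rot [ 0.0005  0.0005 -0.0009] full mm [-68.5 -10.4  45.8] rows 1.3
t 14.93 pos [ 496.3 -265.2  245.7] rpy [1.799e+02 1.000e-01 9.740e+01] F [ 0.09 -0.03 -0.05] w 8.1
```

>>> servo_tool --slide '[[-0.342,-0.052,0.15],[-0.342,-0.052,0.229],[-0.342,-0.052,0.229],[-0.342,-0.052,0.229],[-0.342,-0.052,0.229]]' --rot '[[0,0,0],[-0.1,0,0],[-0.194,0,0],[-0.194,0,0],[-0.194,0,0]]' --claw '[0,0,0,0,0]'

```text
time: 15.55
tool_pos: [494.3, -331.7, 199.5]
tcp_rot: [2.529, -0.0, 1.702]
contact_force: [0.4, -0.2, -1.0]
grip_width: 7.9
```

Run:
```python
from h import *
o=get_obs(); R=Rotation.from_euler("xyz",o["tcp_rot"]).as_matrix(); print(o["tool_pos"],R.round(2).tolist())
b=o["tool_pos"]+R[:,2]*56; print("card bottom about",b)
# target card bottom: tray x=+35, z=12
a=np.radians(7.6); t=np.array([488.5+35*np.cos(a),-334.5+35*np.sin(a),14])
print("slide",(R.T@(t-b)/200).round(3), "mm",(t-b).round(1))
c=capture("scene"); r=c["frame"][60:220,150:310,::-1]
cv2.imwrite("pics/a3.png",cv2.resize(r,(600,600),interpolation=cv2.INTER_CUBIC))
```

```text
[ 494.25782092 -331.70993459  199.49161603] [[-0.13, 0.81, 0.57], [0.99, 0.11, 0.08], [0.0, 0.57, -0.82]]
card bottom about [ 526.16990334 -327.48932126  153.66798218]
slide [-0.01  -0.415  0.562] mm [  -3.    -2.4 -139.7]
```

View pics/a3.png

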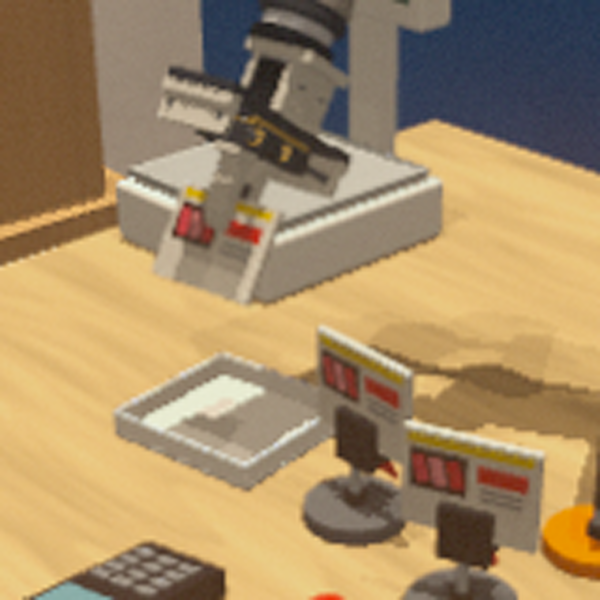

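Crop shows the card (px 220,240) tilted, its bottom edge above the white tray (220,420), nothing in the way.

>>> servo_tool --slide '[[-0.01,-0.17,0.23],[-0.01,-0.33,0.45],[-0.01,-0.41,0.55],[-0.01,-0.415,0.56],[-0.01,-0.415,0.56]]' --rot '[[0,0,0],[0,0,0],[0,0,0],[0,0,0],[0,0,0]]' --claw '[0,0,0,0,0]'

```text
time: 16.23
tool_pos: [492.4, -335.6, 61.2]
tcp_rot: [2.531, 0.002, 1.704]
contact_force: [0.0, -0.3, -0.5]
grip_width: 7.6
```

>>> servo_tool --slide '[[0,0,0],[0,0,0],[0,0,-0.02],[0,0,-0.15],[0,0,-0.35]]' --rot '[[0,0,0],[0,0,0],[0,0,0],[0,0,0],[0,0,0]]' --claw '[14,18,22,22,22]'

```text
time: 16.85
tool_pos: [450.8, -340.6, 117.4]
tcp_rot: [2.533, -0.002, 1.703]
contact_force: [0.0, -0.9, 0.7]
grip_width: 22.0
```

>>> servo_tool --slide '[[0,0.1,-0.2],[0,0.3,-0.4],[0,0.3,-0.4],[0,0.3,-0.4]]' --rot '[[0,0,0],[0.1,0,0],[0.194,0,0],[0.194,0,0]]' --claw '[50,80,80,80]'

```text
time: 17.35
tool_pos: [454.6, -342.4, 220.8]
tcp_rot: [3.007, 0.002, 1.704]
contact_force: [-0.0, -0.6, -0.6]
grip_width: 57.5
```

```bash
cat > top.py <<'E'
from h import *
import sys
for n in("scene","top"):
    c=capture(n); P=cloud(c); np.save(n+"0.npy",P); cv2.imwrite(f"pics/{sys.argv[1]}_{n}.png",c["frame"][...,::-1])
for s in silhouettes("card_a","top"): print(s["confidence"],s["box"],np.nanpercentile(P[s["pixels"]],[2,50,98],axis=0).round().tolist())
E
python3 top.py b1; python3 g.py 521 145.5 200 159.2; python3 fit.py 2>&1|grep S[123]
```

```text
0.65 [289.2, 206.0, 333.4, 208.9] [[498.0, -195.0, 133.0], [504.0, -143.0, 156.0], [510.0, -92.0, 160.0]]
0.57 [346.2, 201.5, 389.2, 238.5] [[427.0, -393.0, 6.0], [472.0, -339.0, 13.0], [516.0, -287.0, 18.0]]
0.43 [232.9, 185.9, 271.1, 202.5] [[527.0, -37.0, 86.0], [545.0, 13.0, 154.0], [561.0, 56.0, 159.0]]
slide [1.     0.2714 0.0802] rot [ 0.0409  0.0225 -0.3393] full mm [471.4 127.9  37.8] rows 5.8
t 17.5 pos [ 456.4 -339.8  217.6] rpy [172.   -0.2  98. ] F [-0.34  0.01 -0.45] w 69.5
S1 scene circ [523.5 143.5] 48.3 [523.1 144.3] 471 card
S1 top circ [520.5 145.8] 44.8 [520.8 145.5] 445 card
S2 scene circ [554.1  11.6] 48.2 [556.6  10.5] 422 card [549.7   7.6] 110.1 109.0 150
S2 top circ [554.5  11.5] 44.6 [555.   11.5] 409 card [545.9   8.3] 109.7 109.0 140
S3 scene circ [ 513.3 -148.9] 49.9 [ 515.6 -149.3] 320 card [ 507.9 -148.3] 86.7 114.0 113
S3 top circ [ 512.6 -146.9] 44.9 [ 512.9 -147. ] 396 card [ 503.8 -147.3] -93.5 111.0 142
```

View pics/b1_scene.png

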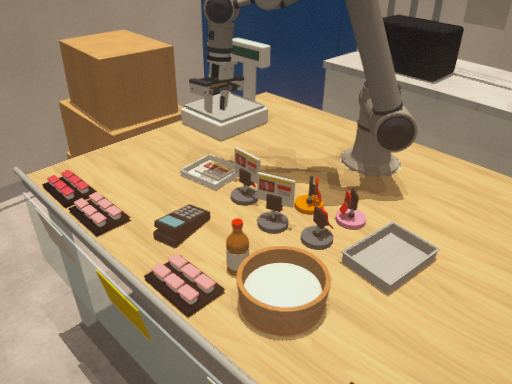

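Card lies flat in the white tray (px 212,170); all three stands upright. Next the empty stand: tilted 15° about the pinch axis so the gripper body clears the middle stand's card.

```bash
sed -i 's/^w=/T=T*Rotation.from_euler("y",float(sys.argv[5]) if len(sys.argv)>5 else 0,degrees=True)\nw=/' g.py; python3 g.py 526 143 230 159.1 -15
```

```text
slide [1.     0.2918 0.0187] rot [-0.0037 -0.0528 -0.3415] full mm [468.3 136.6   8.7] rows 5.8
t 17.5 pos [ 456.4 -339.8  217.6] rpy [172.   -0.2  98. ] F [-0.34  0.01 -0.45] w 69.5
```

>>> servo_tool --slide '[[1,0.292,0.01],[1,0.292,0.01],[1,0.292,0.01],[1,0.292,0.01],[1,0.292,0.01]]' --rot '[[-0.004,-0.053,-0.342],[-0.004,-0.053,-0.342],[-0.004,-0.053,-0.342],[-0.004,-0.053,-0.342],[-0.004,-0.053,-0.342]]' --claw '[64,64,64,64,64]'

```text
time: 18.12
tool_pos: [483.8, -132.7, 223.3]
tcp_rot: [3.105, 0.235, 2.63]
contact_force: [-0.0, -1.1, -0.5]
grip_width: 64.4
```

```bash
python3 g.py 526 143 230 159.1 -15
```

```text
slide [ 0.3583  1.     -0.0755] rot [ 0.0002 -0.0078 -0.0455] full mm [ 93.9 262.  -19.8] rows 3.4
t 18.12 pos [ 483.8 -132.7  223.3] rpy [177.9  13.4 150.7] F [-0.01 -1.1  -0.48] w 64.4
```

>>> servo_tool --slide '[[0.35,1,-0.075],[0.35,1,-0.075],[0.35,1,-0.075],[0.35,1,-0.075],[0.35,1,-0.075]]' --rot '[[0,-0.008,-0.045],[0,-0.008,-0.045],[0,-0.008,-0.045],[0,-0.008,-0.045],[0,-0.008,-0.045]]' --claw '[64,64,64,64,64]'

```text
time: 18.75
tool_pos: [519.2, 75.6, 228.1]
tcp_rot: [3.141, 0.26, 2.77]
contact_force: [-0.7, -0.3, -0.8]
grip_width: 63.8
```

```bash
python3 g.py 526 143 150 159.1 -15
```

```text
slide [0.1881 0.3259 0.3543] rot [-0.0004 -0.0006 -0.0021] full mm [37.6 65.2 70.9] rows 1.7
t 18.75 pos [519.2  75.6 228.1] rpy [180.   14.9 158.7] F [-0.7  -0.27 -0.79] w 63.8
```

>>> servo_tool --slide '[[0.086,0.326,-0.022],[0.086,0.326,-0.022],[0.188,0.326,0.354],[0.188,0.326,0.354],[0.188,0.326,0.354]]' --rot '[[0,-0.001,-0.002],[0,-0.001,-0.002],[0,-0.001,-0.002],[0,-0.001,-0.002],[0,-0.001,-0.002]]' --claw '[64,64,64,64,64]'

```text
time: 19.38
tool_pos: [526.2, 139.8, 149.5]
tcp_rot: [-3.137, 0.262, 2.773]
contact_force: [-0.4, 0.3, -0.1]
grip_width: 63.8
```

```bash
python3 g.py 526 143 62 159.1 -15
python3 - <<'E'
from h import *
c=capture("scene"); r=c["frame"][110:260,230:380,::-1]
cv2.imwrite("pics/a4.png",cv2.resize(r,(600,600),interpolation=cv2.INTER_CUBIC))
E
```

```text
slide [0.1198 0.0162 0.4205] rot [-0.0016  0.     -0.0012] full mm [24.   3.2 84.1] rows 1.4
t 19.38 pos [526.2 139.8 149.5] rpy [-179.8   15.   158.9] F [-0.4   0.28 -0.1 ] w 63.8
```

View pics/a4.png

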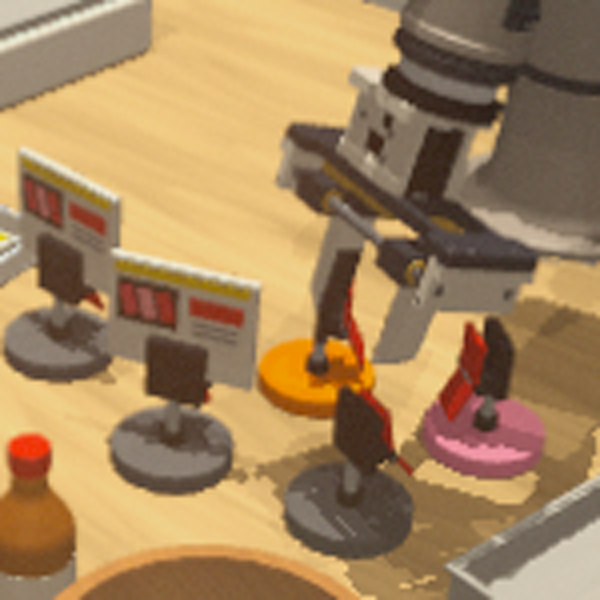

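The open fingers (crop px 330,290 and 405,330) straddle the empty stand's black jaw (360,430), with the body leaning away from the neighbouring card (180,310).

>>> servo_tool --slide '[[0.05,0.016,0.16],[0.09,0.016,0.31],[0.12,0.016,0.42],[0.12,0.016,0.42],[0.12,0.016,0.42]]' --rot '[[0,0,0],[0,0,0],[0,0,0],[0,0,0],[0,0,0]]' --claw '[64,64,64,64,60]'

```text
time: 20.05
tool_pos: [528.8, 145.0, 65.5]
tcp_rot: [-3.141, 0.268, 2.773]
contact_force: [0.2, 1.1, 1.4]
grip_width: 60.8
```

>>> servo_tool --slide '[[0,0,0],[0,0,0],[0,0,0],[0,0,0],[0,0,0]]' --rot '[[0,0,0],[0,0,0],[0,0,0],[0,0,0],[0,0,0]]' --claw '[52,46,30,30,30]'

```text
time: 20.68
tool_pos: [527.5, 144.3, 64.6]
tcp_rot: [-3.138, 0.266, 2.775]
contact_force: [-3.0, -6.3, 6.9]
grip_width: 43.6
```

```bash
python3 g.py 526 143 72 159.1 -15
```

```text
slide [-0.0053 -0.0088 -0.037 ] rot [-0.0013  0.0014 -0.0007] full mm [-1.1 -1.8 -7.4] rows 0.1
t 20.68 pos [527.5 144.3  64.6] rpy [-179.8   15.2  159. ] F [-2.96 -6.34  6.89] w 43.6
```

>>> servo_tool --slide '[[-0.013,0,-0.048],[-0.039,0,-0.145],[-0.065,0,-0.24],[-0.104,0,-0.386],[-0.104,0,-0.386]]' --rot '[[0,0,0],[0,0,0],[0,0,0],[0,0,0],[0,0,0]]' --claw '[0,0,0,0,0]'

```text
time: 21.3
tool_pos: [528.4, 146.0, 145.4]
tcp_rot: [3.141, 0.269, 2.774]
contact_force: [0.1, -0.4, -10.1]
grip_width: 43.7
```

```bash
python3 g.py 462 336 145 159.1 -15;  python3 top.py b2 >/dev/null
python3 - <<'E'
from h import *
for n in("scene","top"):
    X=np.load(n+"0.npy").reshape(-1,3); d=np.hypot(X[:,0]-522,X[:,1]-145)
    b=X[(d<70)&(X[:,2]>80)&(X[:,2]<115)]
    A=np.c_[b[:,:2],np.ones(len(b))]
    print(n,len(b),np.percentile(b,[2,50,98],axis=0).round(1).tolist())
E
```

```text
slide [ 0.6282  0.7671 -0.1706] rot [-0.0001  0.0021 -0.0009] full mm [125.6 153.4 -34.1] rows 3.2
t 21.3 pos [528.4 146.  145.4] rpy [180.   15.4 158.9] F [  0.07  -0.39 -10.06] w 43.7
scene 631 [[485.0, 108.4, 83.5], [534.0, 154.0, 96.7], [567.2, 190.7, 107.9]]
top 227 [[524.5, 106.0, 88.9], [545.9, 139.6, 95.1], [562.5, 175.1, 99.6]]
```

View pics/b2_scene.png

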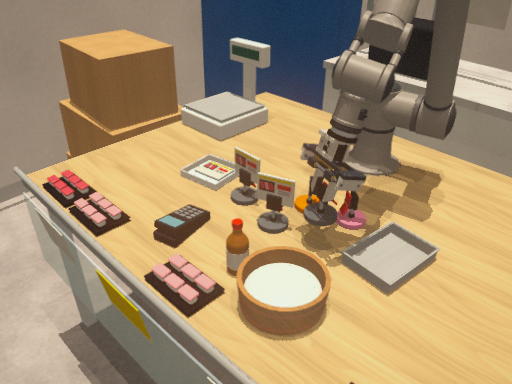

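The stand hangs upright in the gripper (px 320,215) at 10 N, clear of the counter. Carry it gently over the steel tray.

>>> servo_tool --slide '[[0.1,0.12,-0.027],[0.25,0.3,-0.068],[0.41,0.5,-0.112],[0.55,0.67,-0.149],[0.625,0.767,-0.17]]' --rot '[[0,0,0],[0,0,0],[0,0,0],[0,0,0],[0,0,0]]' --claw '[0,0,0,0,0]'

```text
time: 22.08
tool_pos: [459.8, 336.9, 141.2]
tcp_rot: [-3.137, 0.263, 2.777]
contact_force: [0.8, -0.2, -9.1]
grip_width: 43.8
```

>>> servo_tool --slide '[[0,0,0],[0,0,0],[0,0,0]]' --rot '[[0,0,0],[0,0,0],[0,0,0]]' --claw '[0,0,0]'

```text
time: 22.45
tool_pos: [461.9, 334.2, 142.8]
tcp_rot: [-3.138, 0.265, 2.773]
contact_force: [1.0, 1.1, -9.1]
grip_width: 43.6
```

```bash
python3 g.py 463 336 85 159.1 -15;  python3 top.py b3 >/dev/null
python3 - <<'E'
from h import *
for n in("scene","top"):
    X=np.load(n+"0.npy").reshape(-1,3); d=np.hypot(X[:,0]-457,X[:,1]-337)
    b=X[(d<60)&(X[:,2]>70)&(X[:,2]<112)]
    print(n,len(b),np.percentile(b,[2,50,98],axis=0).round(1).tolist())
im=cv2.imread("pics/b3_scene.png")[150:300,310:460]; cv2.imwrite("pics/b3c.png",cv2.resize(im,(600,600),interpolation=cv2.INTER_CUBIC))
E
```

```text
slide [0.0737 0.0114 0.2793] rot [-0.0013  0.001  -0.001 ] full mm [14.7  2.3 55.9] rows 0.9
t 22.45 pos [461.9 334.2 142.8] rpy [-179.8   15.2  158.9] F [ 1.03  1.1  -9.1 ] w 43.6
scene 721 [[419.8, 296.6, 79.7], [468.4, 341.1, 92.9], [501.6, 378.8, 103.1]]
top 427 [[439.2, 292.1, 82.9], [472.9, 322.7, 93.9], [497.5, 366.5, 98.4]]
```

View pics/b3c.png

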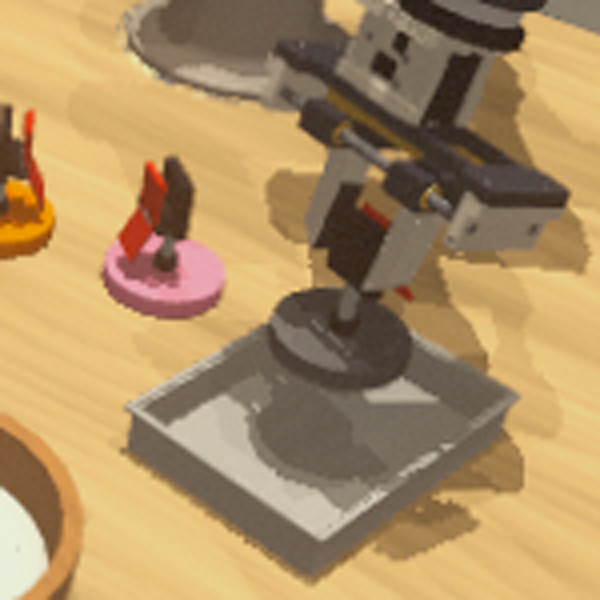

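The stand hangs level above the middle of the steel tray (crop px 340,340). Lower it.

>>> servo_tool --slide '[[0.026,0.01,0.097],[0.052,0.01,0.193],[0.075,0.01,0.28],[0.085,0.01,0.314],[0.085,0.01,0.314]]' --rot '[[0,0,0],[0,0,0],[0,0,0],[0,0,0],[0,0,0]]' --claw '[0,0,0,0,0]'

```text
time: 23.22
tool_pos: [462.6, 336.7, 78.3]
tcp_rot: [-3.139, 0.266, 2.774]
contact_force: [-1.0, -0.5, -9.1]
grip_width: 43.5
```

>>> servo_tool --slide '[[0.004,0,0.015],[0.008,0,0.029],[0.01,0,0.039],[0.01,0,0.039]]' --rot '[[0,0,0],[0,0,0],[0,0,0],[0,0,0]]' --claw '[0,0,0,0]'

```text
time: 23.72
tool_pos: [462.6, 336.8, 70.2]
tcp_rot: [-3.139, 0.266, 2.775]
contact_force: [0.2, -0.2, -8.8]
grip_width: 43.8
```

>>> servo_tool --slide '[[0.001,0,0.005],[0.003,0,0.01],[0.003,0,0.01]]' --rot '[[0,0,0],[0,0,0],[0,0,0]]' --claw '[0,0,0]'

```text
time: 24.1
tool_pos: [462.7, 336.9, 68.3]
tcp_rot: [-3.14, 0.266, 2.774]
contact_force: [1.2, -0.6, -8.2]
grip_width: 43.9
```

>>> servo_tool --slide '[[0.001,0,0.005],[0.003,0,0.01],[0.003,0,0.01]]' --rot '[[0,0,0],[0,0,0],[0,0,0]]' --claw '[0,0,0]'

```text
time: 24.48
tool_pos: [463.2, 336.9, 68.0]
tcp_rot: [-3.141, 0.268, 2.774]
contact_force: [-2.9, -2.8, 7.3]
grip_width: 43.9
```

Seated on the floor (force reversed). Release slowly and back off along the tool axis.

>>> servo_tool --slide '[[0,0,0],[0,0,0],[0,0,0],[0,0,0],[0,0,0]]' --rot '[[0,0,0],[0,0,0],[0,0,0],[0,0,0],[0,0,0]]' --claw '[46,52,60,70,70]'

```text
time: 25.1
tool_pos: [462.6, 336.9, 66.1]
tcp_rot: [-3.139, 0.266, 2.774]
contact_force: [0.0, -0.6, 0.3]
grip_width: 69.7
```

>>> servo_tool --slide '[[0,0,-0.15],[0,0,-0.4],[0,0,-0.7],[0,0,-0.8]]' --rot '[[0,0,0],[0,0,0],[0,0,0],[0,0,0]]' --claw '[70,70,70,70]'

```text
time: 25.6
tool_pos: [423.8, 353.6, 224.6]
tcp_rot: [3.138, 0.269, 2.774]
contact_force: [0.6, -0.3, -0.9]
grip_width: 69.7
```

```bash
python3 top.py b4; sed -i 's/("S1",(523,147))/("S1",(457,337))/' fit.py; python3 fit.py 2>&1|grep -E "S[123]"
python3 - <<'E'
from h import *
print(get_obs()["contact_force"])
for n in("scene","top"):
    X=np.load(n+"0.npy").reshape(-1,3); d=np.hypot(X[:,0]-457,X[:,1]-337)
    b=X[(d<40)&(X[:,2]>15)&(X[:,2]<25)]; A=np.c_[b[:,:2]-b[:,:2].mean(0),np.ones(len(b))]
    s=np.linalg.lstsq(A,b[:,2],rcond=None)[0]; print(n,"disc centre",b.mean(0).round(1),"slope",s[:2].round(3))
    for nm,c in(("S2",(547,7)),("S3",(505,-148))):
        d=np.hypot(X[:,0]-c[0],X[:,1]-c[1]); print(nm,np.percentile(X[(d<55)&(X[:,2]>100),2],[90,97]).round(1))
a=cv2.imread("pics/b4_scene.png")[110:310,180:450]; cv2.imwrite("pics/b4c.png",cv2.resize(a,(800,593),interpolation=cv2.INTER_CUBIC))
E
```

```text
0.65 [286.4, 205.1, 331.4, 212.1] [[494.0, -203.0, -0.0], [504.0, -152.0, 156.0], [510.0, -92.0, 160.0]]
0.56 [230.5, 185.4, 271.3, 203.6] [[527.0, -37.0, 107.0], [545.0, 10.0, 155.0], [563.0, 55.0, 159.0]]
S1 scene circ [458.9 337.4] 46.0 [458.8 337.9] 453 card
S1 top circ [457.1 337.7] 44.7 [457.5 337.2] 365 card
S2 scene circ [556.3   9.3] 46.3 [556.7   9.6] 431 card [549.8   7.5] 109.8 111.0 146
S2 top circ [554.5  11.6] 44.6 [555.   11.6] 413 card [545.9   8.3] 109.6 110.0 141
S3 scene circ [ 515.6 -149. ] 47.0 [ 515.5 -148.8] 319 card [ 508.2 -148.5] 86.7 110.0 115
S3 top circ [ 512.7 -147. ] 44.8 [ 513.1 -147. ] 417 card [ 503.8 -147.3] -93.7 111.0 140
[-0.60682779  0.30362256 -1.01701813]
scene disc centre [460. 338.  19.] slope [-0.004  0.027]
S2 [154.4 156.3]
S3 [156.  157.8]
top disc centre [463.  329.2  19.1] slope [ 0.001 -0.002]
S2 [157.5 158.5]
S3 [158.3 159.2]
```

View pics/b4c.png

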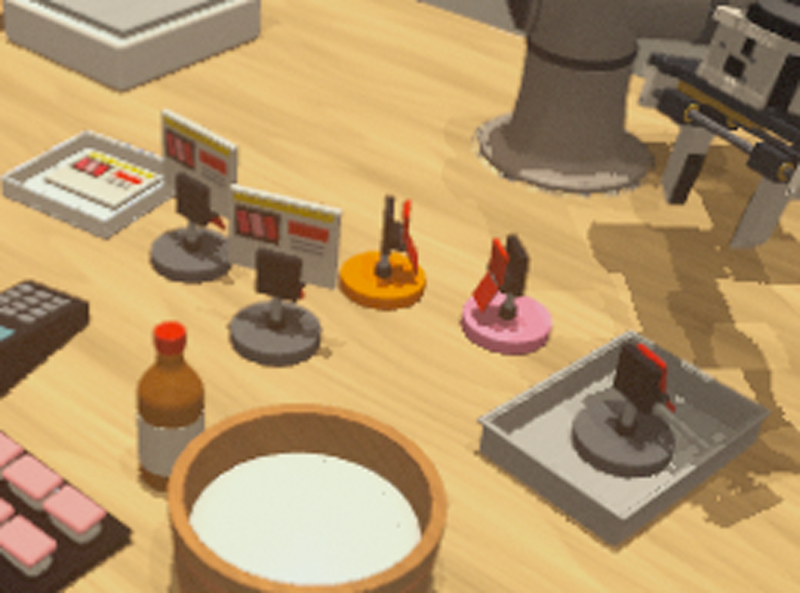

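The empty stand is upright in the steel tray (crop px 625,420), its card flat in the white tray (105,180), and the two firm stands still hold their cards. I'm handing in.

```bash
python3 -c "
from plant import *
print(close_job())"
```

```text
the job is handed in; nothing more can be done
None
```

I tugged all three cards, found one tired clip, cleared that stand as asked, and handed the job in at about 26 s; no verdict was reported.

- **Right-hand stand in the scene (near x 500, y −150 mm):** the clip held at about 7.5 N, so I set its card back down and left it standing.
- **Middle stand:** the clip held at about 7.7 N, so I treated it the same way.
- **Left-hand stand:** the card slid at about 2.5 N, right at the top of the tired range, and kept sliding on a second tug. Its card is in the white tray, and the empty stand is in the steel tray.

**Last checks before handing in:**
- **Tired stand:** its base sits about 1–2 mm from the tray's middle. The disc top is 19 mm high, which means it is resting on the tray floor. The top camera showed no tilt; the scene camera's fit gave about 1.5°, under the 6° limit.
- **Tired card:** the picture shows it lying flat in the white tray. The network missed it in that last picture, but had found it flat there earlier.
- **Firm stands:** both stayed within about 2 mm of where they started, with card tops at 154–159 mm, as at the beginning.
- **Other things on the counter:** the tub, terminal, bottle and the orange and pink look-alikes look unmoved. I judged that by eye and did not measure it again.
- **Camera disagreement:** the two cameras differed by 2–4 mm throughout, so I averaged them.

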